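# Index a round blank to the drilling station of a slide jig

## Robot

A 7-joint arm with a two-finger parallel gripper is mounted at the origin on the work surface; the furniture and walls round the work are solid. World frame = base frame: x ahead of the robot, y to its left, z up, the work surface at z = 0. Lengths are in m, angles in rad, forces in N, time in s.
With the tool pointing down it reaches from about 0.4 to 0.875 m from the base axis. Payload 19.3 kg.
Tool frame: the origin (TCP) lies midway between the tips of the shut fingers; the grasp point (between the pads) lies 19 mm behind it; z points along the fingers, y is the line along which they close (so a half turn about z gives the same grasp; the last joint's range is limited). The gripper opens to 85 mm and grips with 20 to 120 N. Pads are 22 mm wide; open, the fingers measure 114 mm over their backs; the gripper's body (76 mm by 85 mm) begins 54 mm behind the grasp point. The pads swing forward as they close: fully open they stand 13 mm farther back than shut.
Start: joints at [1.205, 0.521, -0.036, 1.599, 0.021, 1.021, -0.113], TCP at [0.182, -0.598, 0.231] pointing down, gripper open.
Joint ranges: [-2.91, 2.91], [-0.3, 2.13], [-1.5, 1.42], [0.17, 2.43], [-1.26, 4.41], [0.16, 1.93], [-2.52, 2.52]. Speed limits (rad/s): [1.89, 1.89, 2.39, 2.39, 3.01, 3.01, 3.01].

## Interface

Orientations are given as [roll, pitch, yaw] about the fixed x, y, z axes, in that order (R = Rz(yaw) Ry(pitch) Rx(roll)).
In Python, from workcell import telemetry, grab_frame, calibration, bot, outline_of, landmark_of gives the robot as it stands. The module is installed in compiled form; this text tells all that it offers.
- The arm moves only by the shell command python3 -m inch 'ROWS' [FORCE]. ROWS is JSON, a list of rows, each a list of 7 numbers: the shift along the tool's x, y, z in m, then the turn, a rotation vector about the tool's x, y, z in rad, then the closure, from 0 (fully open) to 1 (shut). A call has 1 to 5 rows; each row shifts and turns the commanded pose from where the row before left it, along the tool's axes as they then stand; what a row does not reach is not made up. A row lasts 1/10 s, in which the tool goes at most 50 mm and 8.59 degrees, less where a joint would pass 70% of its speed; a pose out of reach is approached as far as the arm can. A call is refused whole if a number of a shift passes 0.05 or a number of a turn 0.15, either way. A call with a gripper value outside its range is refused whole. The fingers move at their own pace and stop on an object; FORCE is the grip in N (left out, the last holds). Time passes only in rows, so rows that do not move let the fingers close. It gives the time, the measured TCP pose, the force, the opening and the grip force at its end, in the units of the state.
- telemetry.observe(): the state, without advancing time (a new reading comes with each control period).
- grab_frame(name): name is "scene" or "top" or "wrist"; returns the picture (420x560x3 uint8, red, green, blue); there is no depth.
- calibration(name): a dict with "fovy" (degrees; the focal length in pixels is half the picture's height over the tangent of half this angle, whatever the lens; pixels are square), "cx", "cy" (the principal point, pixels), "pose" (4x4, takes a point from camera to world coordinates). Camera axes: x right, y down, z forward; pixel columns grow to the right and rows downward; lengths in m; the calibration is good to about 2 mm. A picture is of the moment at which its call begins: read the wrist's pose just before it. calibration takes no time and is no camera call; for the wrist camera it gives the pose at the moment of the call.
- bot.job_done(): hands the job in; it is judged then, once.
Trained networks look in the newest picture that a camera, given by its name, has taken for a name from the list of things; names that differ only in an ending like _2 or _b are one class to them, and where a whole thing is asked for, a point or a joint stands for the part that bears it (a point fixed in the world has none). Each returns a list of dicts, best first, with "score" (0 to 1); they miss things now and then, are a little off and sometimes report something else, mostly with a low value. They report only what shows in the picture. A call takes as long as a camera call.
- outline_of(label, camera): "region" (420x560 bool, what is visible of it) and "rect" ([left, top, right, bottom] in pixels, round what is visible of it).
- landmark_of(label, camera): "xy" ([column, row] in pixels: a listed point, or the origin of a listed thing).
The state is a dict: "clock": time; "qpos": joint angles; "qd": joint speeds; "joint_efforts": joint torques, N m; "position": TCP position; "tool_rot": TCP orientation; "force": force on the tool from outside, world axes, zero at the start; "moment": the same for the moment, N m; "grip_width": finger opening in m; "finger_force": force on a finger pad.
Only numpy, scipy, OpenCV 4.12 (cv2) and the standard library are available. Lean on these libraries where they do the work, as an engineer would, in place of code of your own. Each camera call takes 0.05 s, during which the arm holds its last target. There are 200 camera calls.

## Task

Lay the round wooden blank crosswise in the V cradle of the slide jig's carriage, about centred, and let go of it. Then take the carriage by its knob and slide it along the rails, away from the knob's end of the jig, until its ball detent drops fully into the notch. Finish still holding the knob, with the carriage at rest in the notch and the blank lying in the cradle; leave the offcut, the rubber stop and the other things on the bench where they are.

Things in the scene. Friction and masses are not known exactly. Their poses are not given: they have to be found in the camera images.
- blank_center (a point): Middle of the round wooden blank, a dark-grained cylinder 45 mm in diameter and 100 mm long, about 0.18 kg, lying on the bench left of the jig. Its y axis runs along the cylinder; its x and z axes may point any way round it. 22.5 mm above the bench at the start.
- jig: Fixed slide jig: wooden base 110 mm (x) by 360 mm (y) by 18 mm with two steel rails along its y axis and an end stop 40 mm high at each end. Origin: middle of the base's underside, on the bench. The carriage slides to +y of this frame.
- carriage (a joint): Travel of the carriage towards the jig's +y, 0 to 0.160 m; starts at 0 to 0.03 (the end of the jig at the knob's side). Carriage 0.5 kg, dry friction of about 1 to 1.5 N. The notch lies at a different place each time, somewhere between 0.075 and 0.130 of travel.
- cradle (a point): On the carriage: where the middle of the blank is when it lies centred in the V cradle, 88 mm above the bench. Axes as the jig's. The 90 degree V runs along x (across the rails) and is 50 mm long; the blank overhangs 25 mm at each end. Its walls reach 23 mm either side of the point in y and up to 11 mm below it, so fingertips no more than 10 mm below the blank's axis clear it.
- knob: Upright wooden knob screwed on the carriage (it may turn stiffly on its screw), 90 mm to -y of the cradle. Origin: middle of its underside, 42 mm above the bench. A round post 22 mm in diameter whose top is 58 mm above the origin (100 mm above the bench), with a wider foot (34 mm) up to 9 mm above the origin. The top of a blank in the cradle is 110 mm above the bench.
- detent_ball (a joint): Drop of the spring ball (16 mm) under the carriage, which runs on a brass strip between the rails: about 0.0005 m when it rides on the flat strip, about 0.0036 m when it has dropped into the notch (a 10 mm gap in the strip). Within about 5 mm of the notch's middle the ball pulls the carriage towards it with up to about 6 N; pushing it out of the notch takes about 8 to 11 N.
- offcut: Bystander: rectangular beech offcut 35 x 62 x 21 mm, loose, near the blank (the two may have changed places). Origin: middle of its underside.
- stop: Bystander: black rubber stop, a short cylinder 33 mm in diameter, 26 mm high, loose, behind the left end of the jig. Origin: middle of its underside.

How it is judged:
On the way:
1. the blank lies in the V cradle, let go, while the ball is not yet in the notch (distance between blank_center and cradle below 0.018 m and z of blank_center in the frame of cradle below 0.005 m and angle between the y axis of blank_center and the x axis of cradle, either way round below 0.15 rad and contact force between blank and the fingers below 0.05 N and value of joint detent_ball below 0.001 m), for 0.2 s.
At the end, for the whole second after the job is handed in: The ball has dropped into the notch (reads over 2.2 mm), the carriage is at rest (under 4 mm/s) and the fingers hold the knob (over 1 N); the blank lies untouched in the V cradle, its middle within 18 mm of the cradle point and its axis within 0.15 rad of the V (value of joint detent_ball above 0.0022 m and velocity of joint carriage between -0.004 and 0.004 m/s and contact force between the fingers and knob above 1 N and distance between blank_center and cradle below 0.018 m and z of blank_center in the frame of cradle below 0.005 m and angle between the y axis of blank_center and the x axis of cradle, either way round below 0.15 rad and contact force between blank and the arm below 0.05 N and contact force between blank and the fingers below 0.05 N); the arm keeps its last pose, push and grip.
It fails at once if a bystander (offcut or rubber stop) is shifted by more than 20 mm (distance of any of offcut, stop from where it was at the start of the episode above 0.02 m).
It also fails if it takes over 72 s, if anything falls off the work surface, if the arm or the gripper's body presses on something with over 40 N, if the wrist force passes 120 N, or if a joint passes its speed limit or range.

## Working session

There is one attempt and no reset: what is moved stays moved. The work goes in short steps, Python scripts to look and compute and a shell command to move; the robot and the scene stay as the last step left them, time stands still between calls to the robot, and variables do not carry over. Pictures are saved under pics/ and viewed, at most 10 in all, crops included, and the job is handed in when it is done.

```bash
mkdir -p pics
cat > h.py <<'E'
import numpy as np, cv2
from workcell import telemetry, grab_frame, calibration, bot, outline_of, landmark_of
from scipy.spatial.transform import Rotation as R
def ray(cam,uv,c=None):
    c=c or calibration(cam); f=210/np.tan(np.radians(c['fovy'])/2); P=np.array(c['pose'])
    d=P[:3,:3]@np.array([(uv[0]-c['cx'])/f,(uv[1]-c['cy'])/f,1]); return P[:3,3],d
def atz(cam,uv,z,c=None):
    o,d=ray(cam,uv,c); return o+d*(z-o[2])/d[2]
def save(n,im): cv2.imwrite(f'pics/{n}.png',im[:,:,::-1])
E
python3 - <<'E'
from h import *
s=telemetry.observe(); print({k:np.round(v,3).tolist() for k,v in s.items()})
zs=dict(blank_center=.0225,jig=0,cradle=.088,knob=.042,offcut=0,stop=0)
ims=[]
for cam in('top','scene'):
    im=grab_frame(cam); ims.append(im); c=calibration(cam); print(cam,np.round(c['pose'],3).tolist(),c['fovy'])
    for n,z in zs.items():
        for l in landmark_of(n,cam)[:2]: print(n,round(l['score'],2),np.round(l['xy'],1),np.round(atz(cam,l['xy'],z),3))
    save(cam,im)
E
```

```text
{'clock': 0.0, 'qpos': [1.205, 0.522, -0.036, 1.6, 0.021, 1.021, -0.113], 'qd': [0.001, -0.001, -0.001, 0.001, 0.0, 0.0, 0.001], 'joint_efforts': [0.0, -92.709, 1.98, -36.993, 0.018, 0.008, 0.0], 'position': [0.182, -0.598, 0.231], 'tool_rot': [-3.14, 0.0, 0.296], 'force': [0.093, 0.354, -0.211], 'moment': [0.0, -0.012, -0.018], 'finger_force': 0.0, 'grip_width': 0.085}
top [[0.019, -0.997, 0.069, 0.388], [-1.0, -0.02, -0.017, 0.073], [0.018, -0.069, -0.997, 1.209], [0.0, 0.0, 0.0, 1.0]] 48.6930055310226
blank_center 0.58 [212.5 234.3] [0.42  0.219 0.022]
jig 0.75 [328.9 232.2] [ 0.432 -0.081  0.   ]
cradle 0.84 [340.5 233. ] [ 0.427 -0.098  0.088]
knob 0.71 [372.2 232.6] [ 0.431 -0.185  0.042]
stop 0.5 [223.7 196.4] [0.52  0.195 0.   ]
scene [[0.997, 0.042, -0.068, 0.538], [0.08, -0.612, 0.787, -0.779], [-0.008, -0.789, -0.614, 0.732], [0.0, 0.0, 0.0, 1.0]] 52.582633012754485
blank_center 0.89 [269.5 200.6] [0.431 0.209 0.022]
jig 0.7 [256.9 276.7] [ 0.426 -0.072 -0.   ]
cradle 0.61 [256.9 259.4] [ 0.434 -0.105  0.088]
knob 0.86 [256.6 305.8] [ 0.442 -0.196  0.042]
offcut 0.48 [264.5 177.4] [0.399 0.367 0.   ]
stop 0.6 [303.7 211.9] [0.53  0.192 0.   ]
```

Run:
```python
import cv2
a=cv2.imread('pics/top.png')[120:330,150:430]; cv2.imwrite('pics/topc.png',cv2.resize(a,None,fx=2.8,fy=2.8))
b=cv2.imread('pics/scene.png')[140:350,150:430]; cv2.imwrite('pics/scenec.png',cv2.resize(b,None,fx=2.8,fy=2.8))
```

```text
(no output)
```

View pics/topc.png

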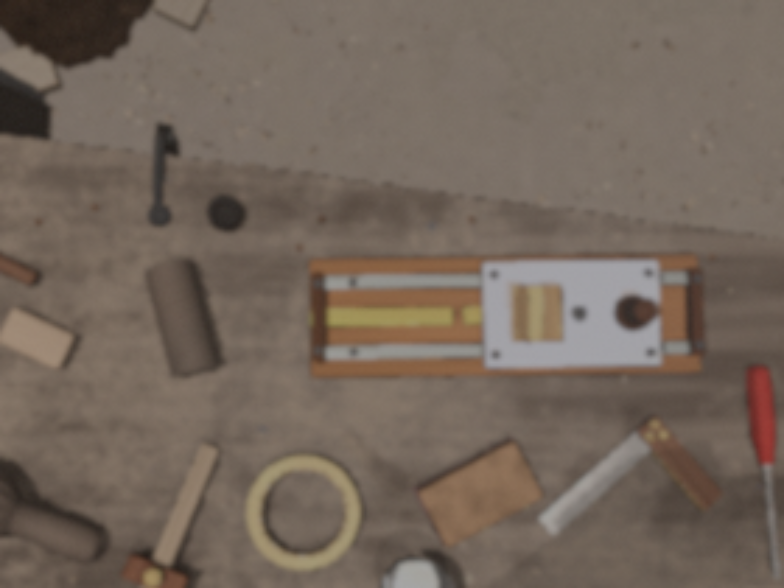

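View pics/scenec.png

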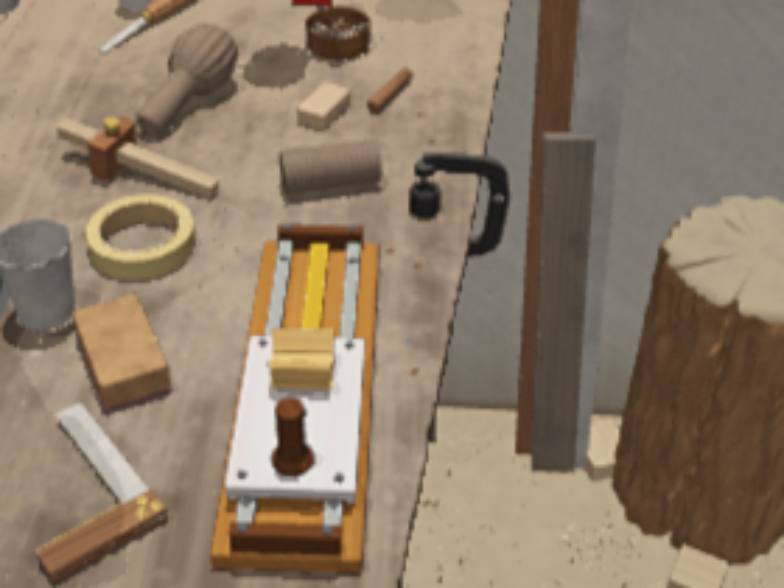

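The top view shows the blank at about (215,233), tilted about 0.2 rad from world x. The strip's notch is at about (314,232), the cradle at (341,233), the knob at (372,232) and the rubber stop at (231,196). The offcut is clear, at about (163,240). I'll go above the blank now.

```bash
python3 -m inch '[[0,0,0,0,0,0.1,0],[0.033,-0.029,0,0,0,0,0],[0.033,-0.029,0,0,0,0,0],[0.033,-0.029,0,0,0,0,0],[0.033,-0.029,0,0,0,0,0]]' 40
python3 -m inch '[[0.033,-0.029,0,0,0,0,0],[0.033,-0.029,0,0,0,0,0],[0.033,-0.029,0,0,0,0,0],[0.033,-0.029,0,0,0,0,0],[0.033,-0.029,0,0,0,0,0]]'
python3 -m inch '[[0.033,-0.029,0,0,0,0,0],[0.007,-0.046,0.003,0,0,0,0],[0.007,-0.046,0.003,0,0,0,0],[0.007,-0.046,0.003,0,0,0,0],[0.007,-0.046,0.003,0,0,0,0]]'
python3 -m inch '[[0.007,-0.046,0.003,0,0,0,0],[0.007,-0.046,0.003,0,0,0,0],[0.007,-0.046,0.003,0,0,0,0],[0.007,-0.046,0.003,0,0,0,0],[0.007,-0.046,0.003,0,0,0,0]]'
```

```text
clock: 1.2
position: [0.2899, -0.4569, 0.2314]
tool_rot: [3.141, -0.0, 0.196]
force: [0.4, 0.3, 0.2]
grip_width: 0.0857
finger_force: 0.0
clock: 1.7
position: [0.4236, -0.2826, 0.2315]
tool_rot: [3.141, -0.0, 0.196]
force: [0.4, -0.5, -0.5]
grip_width: 0.0853
finger_force: 0.0
clock: 2.2
position: [0.4408, -0.0616, 0.2194]
tool_rot: [3.141, -0.001, 0.196]
force: [1.2, 0.3, 0.4]
grip_width: 0.0854
finger_force: 0.0
clock: 2.7
position: [0.4304, 0.171, 0.2045]
tool_rot: [-3.142, -0.001, 0.195]
force: [1.9, 0.4, 0.1]
grip_width: 0.0854
finger_force: 0.0
```

```bash
cat >> h.py <<'E'
def blankfit(cam='wrist',z=.0225):
    o=outline_of('blank_center',cam); m=o[0]['region']; r=cv2.minAreaRect(np.argwhere(m)[:,::-1].astype(np.float32))
    b=cv2.boxPoints(r); 
    i,j=(0,1) if np.linalg.norm(b[0]-b[1])<np.linalg.norm(b[1]-b[2]) else (1,2)
    e1=(b[i]+b[j])/2; e2=2*np.array(r[0])-e1
    p,q=atz(cam,e1,z),atz(cam,e2,z); d=q-p; d*=np.sign(d[0])
    print('blank',round(o[0]['score'],2),np.round((p+q)/2,4),'yaw',round(np.arctan2(d[1],d[0]),3),'len',round(np.linalg.norm(d),3))
E
python3 - <<'E'
from h import *
print(telemetry.observe()['position'],telemetry.observe()['tool_rot'])
im=grab_frame('wrist'); save('w1',im)
for n,z in dict(blank_center=.0225,offcut=0,stop=0,cradle=.088).items():
    for l in landmark_of(n,'wrist')[:2]: print(n,round(l['score'],2),np.round(l['xy'],1),np.round(atz('wrist',l['xy'],z),3))
blankfit(z=.03)
grab_frame('top'); blankfit('top',.03)
E
```

```text
[0.43043437 0.17098648 0.2044509 ] [-3.14154893e+00 -6.79756086e-04  1.95489476e-01]
blank_center 0.96 [234.4 179.5] [0.422 0.22  0.023]
offcut 0.76 [ 93.6 165.8] [0.404 0.349 0.   ]
stop 0.9 [298.1  73.5] [0.522 0.177 0.   ]
blank 0.66 [0.4218 0.2107 0.03  ] yaw 0.283 len 0.106
blank 0.34 [ 0.4335 -0.1416  0.03  ] yaw -1.551 len 0.164
```

View pics/w1.png

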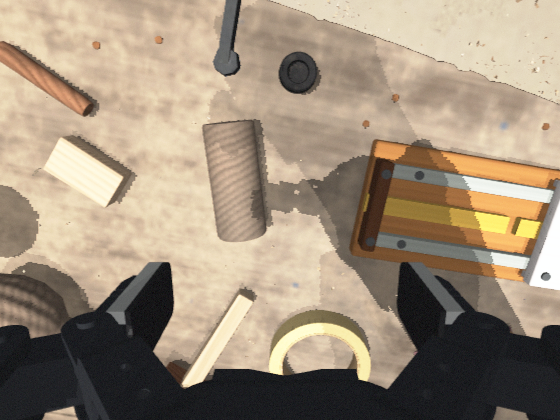

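The wrist view shows the blank from (232,123) to (242,237). The tape roll is at (320,345), and the marking-gauge beam ends at about (245,295), near the blank's lower end.

Run:
```python
from h import *
z=.027
L=[atz('wrist',p,z) for p in((204,125),(217,238),(260,122),(266,235))]
a,b,c,d=L; u=(a+c)/2-(b+d)/2; m=sum(L)/4
print(m,np.arctan2(u[1],u[0]),np.linalg.norm(u))
for p in ((245,292),(182,365),(270,370)): print(atz('wrist',p,0.02))
P=telemetry.observe()['position']; y=.195
dx,dy=m[0]-P[0],m[1]-P[1]; print('tool',dx*np.cos(y)+dy*np.sin(y),dx*np.sin(y)-dy*np.cos(y))
```

```text
[0.42302912 0.20908687 0.027     ] 0.24416305969094446 0.10015030179378581
[0.31647356 0.18468431 0.02      ]
[0.22267775 0.23409745 0.02      ]
[0.23422047 0.1447911  0.02      ]
tool 0.00016434140654788057 -0.041875634714803545
```

```bash
python3 -m inch '[[0,-0.044,0,0,0,-0.05,0],[0,0,0.05,0,0,0,0],[0,0,0.05,0,0,0,0],[0,0,0.03,0,0,0,0],[0,0,0.03,0,0,0,0]]' 40
python3 -m inch '[[0,0,0.02,0,0,0,0],[0,0,0.014,0,0,0,0],[0,0,0,0,0,0,0]]'
```

```text
clock: 3.6
position: [0.4222, 0.2112, 0.0429]
tool_rot: [3.141, 0.001, 0.244]
force: [1.1, 0.4, -0.3]
grip_width: 0.0854
finger_force: 0.0
clock: 3.9
position: [0.4217, 0.2111, 0.009]
tool_rot: [3.141, 0.002, 0.245]
force: [-0.2, 0.6, 0.9]
grip_width: 0.0855
finger_force: 0.0
```

```bash
python3 -m inch '[[0,0,-0.002,0,0,0,0.3],[0,0,0,0,0,0,0.6],[0,0,0,0,0,0,1],[0,0,0,0,0,0,1],[0,0,0,0,0,0,1]]' 40
python3 -m inch '[[0,0,0,0,0,0,1],[0,0,0,0,0,0,1],[0,0,-0.03,0,0,0,1],[0,0,-0.05,0,0,0,1],[0,0,-0.05,0,0,0,1]]'
```

```text
clock: 4.4
position: [0.4229, 0.2125, 0.0134]
tool_rot: [-3.141, -0.002, 0.246]
force: [-1.3, -0.9, 15.0]
grip_width: 0.0439
finger_force: 38.2
clock: 4.9
position: [0.4215, 0.212, 0.1441]
tool_rot: [3.141, 0.001, 0.246]
force: [1.9, -0.0, -1.8]
grip_width: 0.0437
finger_force: 42.9
```

```bash
python3 -m inch '[[0,0,-0.045,0,0,0.11,1],[0,0,-0.045,0,0,0.11,1],[-0.009,0.048,0,0,0,0,1],[-0.009,0.048,0,0,0,0,1],[-0.009,0.048,0,0,0,0,1]]' 40
python3 -m inch '[[-0.009,0.048,0,0,0,0,1],[-0.009,0.048,0,0,0,0,1],[0,0,0,0,0,0,1],[0,0,0,0,0,0,1]]'
python3 - <<'E'
from h import *
print(telemetry.observe()['position'],telemetry.observe()['tool_rot'])
im=grab_frame('wrist'); save('w2',im)
for n,z in dict(blank_center=.22,cradle=.088,knob=.042,jig=0).items():
    for l in landmark_of(n,'wrist')[:2]: print(n,round(l['score'],2),np.round(l['xy'],1),np.round(atz('wrist',l['xy'],z),3))
E
```

```text
clock: 5.4
position: [0.3982, 0.066, 0.233]
tool_rot: [-3.142, -0.002, 0.026]
force: [2.1, -0.7, -1.7]
grip_width: 0.0434
finger_force: 43.1
clock: 5.8
position: [0.3832, -0.0295, 0.2328]
tool_rot: [3.142, -0.001, 0.023]
force: [-0.4, 0.3, -1.5]
grip_width: 0.0433
finger_force: 43.0
[ 0.38320896 -0.02953907  0.23279433] [ 3.14150593e+00 -1.00455486e-03  2.32385513e-02]
blank_center 0.88 [282.9 273.8] [ 0.375 -0.027  0.22 ]
blank_center 0.3 [382.1 126.3] [ 0.442 -0.066  0.22 ]
cradle 0.93 [382.5 128.5] [ 0.434 -0.1    0.088]
knob 0.83 [472.9 125.1] [ 0.436 -0.19   0.042]
jig 0.59 [340.4 120.7] [ 0.435 -0.08   0.   ]
```

View pics/w2.png

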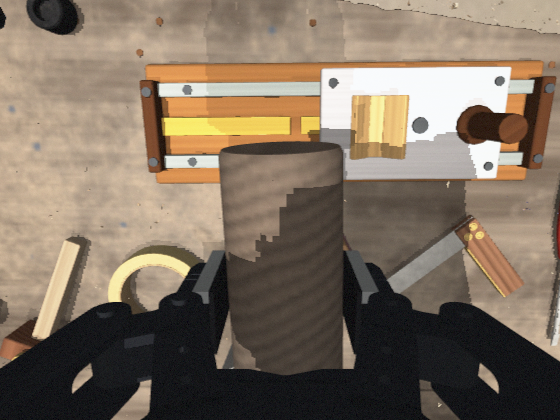

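Run:
```python
from h import *
c=calibration('wrist'); P=np.array(c['pose']); f=210/np.tan(np.radians(c['fovy'])/2); print(np.round(P,3).tolist(),f)
# blank ends from apparent width (45mm): tangent-ish
for l,r in (((220,150),(343,150)),((229,330),(341,330))):
    o,a=ray('wrist',l);_,b=ray('wrist',r); a/=np.linalg.norm(a);b/=np.linalg.norm(b)
    h=np.arccos(a@b)/2; m=(a+b);m/=np.linalg.norm(m); print(np.round(o+m*.0225/np.sin(h),4))
a=atz('wrist',(147,66),.018);b=atz('wrist',(545,62),.018);print('edge yaw',np.arctan2(-(a-b)[0],(a-b)[1]))
a=atz('wrist',(157,182),.018);b=atz('wrist',(527,181),.018);print('edge yaw',np.arctan2(-(a-b)[0],(a-b)[1]))
n=atz('wrist',(295,125),.024);d=atz('wrist',(420,125),.044);print(n,d,'travel?',n[1]-d[1], 'cr',atz('wrist',(381,126),.077))
print('endstops y',atz('wrist',(142,120),.04)[1],atz('wrist',(556,110),.04)[1])
```

```text
[[0.029, -0.965, -0.262, 0.45], [-1.0, -0.028, -0.007, -0.026], [-0.001, 0.262, -0.965, 0.375], [0.0, 0.0, 0.0, 1.0]] 375.15829067008156
[ 0.433  -0.0251  0.2356]
[ 0.361  -0.0285  0.2415]
edge yaw 0.03829457399279216
edge yaw 0.03177254779422934
[ 0.43096869 -0.03552811  0.024     ] [ 0.4351526  -0.14298143  0.044     ] travel? 0.10745332774020416 cr [ 0.43494911 -0.10105852  0.077     ]
endstops y 0.09845199330827478 -0.2605001932377534
```

The wrist view shows the blank held square to the tool. The cradle is at (381,127), the notch gap at (295,125) and the knob foot at about (475,125). Next I go over the cradle and lower.

```bash
python3 -m inch '[[0.024,0.037,0,0,0,0,1],[0.025,0.037,0,0,0,0,1],[0,0,0.04,0,0,0,1],[0,0,0.04,0,0,0,1],[0,0,0.03,0,0,0,1]]' 40
python3 -m inch '[[0,0,0.02,0,0,0,1],[0,0,0,0,0,0,1],[0,0,0,0,0,0,1]]'
python3 - <<'E'
from h import *
im=grab_frame('wrist'); save('w3',im)
im=grab_frame('scene'); save('s3',cv2.resize(im[200:330,180:340],None,fx=4,fy=4))
E
```

```text
clock: 6.55
position: [0.4339, -0.1008, 0.1203]
tool_rot: [-3.141, 0.001, 0.027]
force: [-0.0, 0.6, -1.6]
grip_width: 0.0437
finger_force: 43.0
clock: 6.85
position: [0.4345, -0.101, 0.1027]
tool_rot: [-3.141, 0.0, 0.027]
force: [-0.1, 0.1, -0.9]
grip_width: 0.0437
finger_force: 43.0
```

View pics/s3.png

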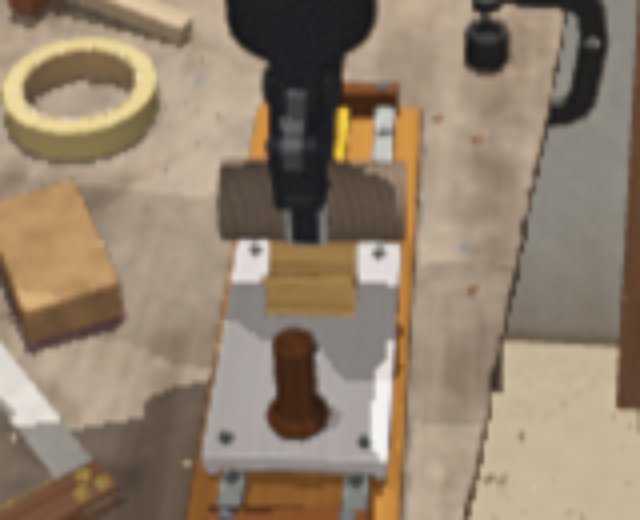

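The blank is over the cradle and centred on it in x (both near column 312). The fingertips sit about 6 mm below its axis. I lower gently.

```bash
python3 -m inch '[[0,0,0.01,0,0,0,1],[0,0,0.006,0,0,0,1],[0,0,0,0,0,0,1]]' 40
python3 -m inch '[[0,0,0.002,0,0,0,1],[0,0,0,0,0,0,1]]'
python3 -m inch '[[0,0,0.002,0,0,0,1],[0,0,0,0,0,0,1]]'
```

```text
clock: 7.25
position: [0.4339, -0.1014, 0.0856]
tool_rot: [-3.141, 0.001, 0.026]
force: [0.1, -0.1, -2.1]
grip_width: 0.0434
finger_force: 43.0
clock: 7.45
position: [0.4342, -0.1015, 0.0842]
tool_rot: [-3.142, 0.0, 0.026]
force: [-0.2, -0.1, -1.5]
grip_width: 0.0435
finger_force: 43.0
clock: 7.65
position: [0.4342, -0.1015, 0.0822]
tool_rot: [-3.142, 0.0, 0.026]
force: [-0.0, -0.1, -0.9]
grip_width: 0.0436
finger_force: 43.0
```

```bash
python3 -m inch '[[0,0,0.001,0,0,0,1],[0,0,0,0,0,0,1]]' 40
python3 -m inch '[[0,0,0.001,0,0,0,1],[0,0,0,0,0,0,1]]'
python3 -m inch '[[0,0,0.001,0,0,0,1],[0,0,0,0,0,0,1]]'
```

```text
clock: 7.85
position: [0.4343, -0.1015, 0.0813]
tool_rot: [-3.142, -0.0, 0.026]
force: [-0.1, -0.7, -1.1]
grip_width: 0.044
finger_force: 43.1
clock: 8.05
position: [0.4344, -0.1018, 0.0804]
tool_rot: [3.141, -0.0, 0.026]
force: [-0.6, -2.8, 5.0]
grip_width: 0.0436
finger_force: 43.5
clock: 8.25
position: [0.4346, -0.1021, 0.0797]
tool_rot: [3.141, -0.001, 0.025]
force: [-1.0, -5.2, 9.1]
grip_width: 0.044
finger_force: 44.0
```

```bash
python3 -m inch '[[0,0.002,0,0,0,0,1],[0,0,0,0,0,0,1]]' 40
python3 -m inch '[[0,0.001,0.001,0,0,0,1],[0,0,0,0,0,0,1]]'
python3 - <<'E'
from h import *
grab_frame('scene')
for n in('blank_center','cradle'):
    for l in landmark_of(n,'scene')[:1]: print(n,l['score'],l['xy'],atz('scene',l['xy'],.088))
im=grab_frame('scene'); save('s4',cv2.resize(im[200:330,180:340],None,fx=4,fy=4))
E
```

```text
clock: 8.45
position: [0.4348, -0.1036, 0.0795]
tool_rot: [-3.142, -0.001, 0.026]
force: [1.9, 0.2, 5.1]
grip_width: 0.0436
finger_force: 43.3
clock: 8.65
position: [0.435, -0.1044, 0.0791]
tool_rot: [3.142, -0.001, 0.025]
force: [-3.6, 3.2, 26.3]
grip_width: 0.0434
finger_force: 45.2
blank_center 0.56 [259.5, 258.0] [ 0.43893283 -0.09982282  0.088     ]
cradle 0.58 [257.5, 260.6] [ 0.43549768 -0.10834606  0.088     ]
```

View pics/s4.png

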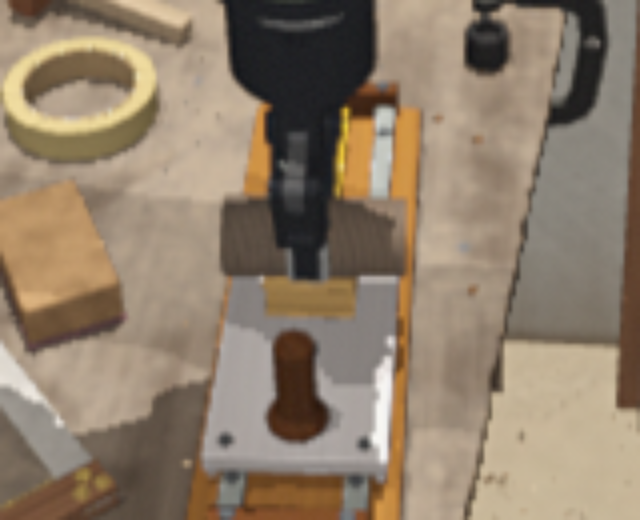

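The blank is seated, with vertical load on both walls. I release it.

```bash
python3 -m inch '[[0,0,-0.001,0,0,0,1],[0,0,0,0,0,0,0.4],[0,0,0,0,0,0,0.2],[0,0,0,0,0,0,0],[0,0,0,0,0,0,0]]' 40
python3 -m inch '[[0,0,-0.01,0,0,0,0],[0,0,-0.03,0,0,0,0],[0,0,-0.05,0,0,0,0],[0,0,-0.05,0,0,0,0],[-0.03,0,0,0,0,0,0]]'
python3 - <<'E'
from h import *
s=telemetry.observe();print(s['position'],s['tool_rot'])
im=grab_frame('wrist'); save('w5',im)
for n,z in dict(blank_center=.088,cradle=.088,knob=.042).items():
    for l in landmark_of(n,'wrist')[:1]: print(n,round(l['score'],2),np.round(l['xy'],1),np.round(atz('wrist',l['xy'],z),3))
blankfit('wrist',.092)
E
```

```text
clock: 9.35
position: [0.4342, -0.1045, 0.0792]
tool_rot: [-3.142, 0.0, 0.026]
force: [-1.1, 0.3, 0.5]
grip_width: 0.0854
finger_force: 0.0
clock: 9.85
position: [0.4085, -0.1053, 0.225]
tool_rot: [3.14, -0.01, 0.027]
force: [0.5, -1.1, -1.3]
grip_width: 0.0854
finger_force: 0.0
[ 0.40854664 -0.10528273  0.22504728] [ 3.14025906 -0.00985504  0.02653562]
blank_center 0.88 [282.4 160.1] [ 0.428 -0.103  0.088]
knob 0.6 [388.6 156.2] [ 0.429 -0.193  0.042]
blank 0.68 [ 0.4282 -0.1035  0.092 ] yaw 0.026 len 0.106
```

View pics/w5.png

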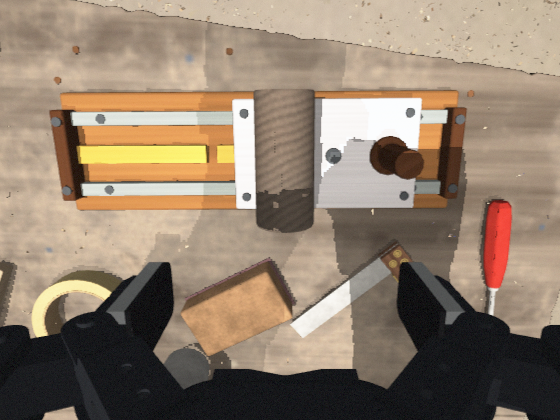

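The blank lies in the cradle, spanning (284,90) to (284,230), and it is free of the fingers. The knob foot is at about (389,155). I go above the knob.

```bash
python3 -m inch '[[0.012,0.045,0,0,0,0,0.4],[0.011,0.044,0,0,0,0,0.4],[0,0,0,0,0,0,0.4],[0,0,0,0,0,0,0.4]]' 60
python3 - <<'E'
from h import *
s=telemetry.observe();print(s['position'],s['tool_rot'])
im=grab_frame('wrist'); save('w6',im)
for n,z in dict(blank_center=.088,knob=.042).items():
    for l in landmark_of(n,'wrist')[:1]: print(n,round(l['score'],2),np.round(l['xy'],1),np.round(atz('wrist',l['xy'],z),3))
m=outline_of('knob','wrist')[0]; print(m['rect'])
E
```

```text
clock: 10.5
position: [0.4297, -0.1941, 0.2186]
tool_rot: [-3.141, 0.001, 0.024]
force: [-0.3, 1.6, -0.3]
grip_width: 0.0514
finger_force: 0.0
[ 0.42967928 -0.19405504  0.21855818] [-3.14086177e+00  1.39481015e-03  2.43566127e-02]
blank_center 0.78 [164.7 183.2] [ 0.436 -0.103  0.088]
knob 0.69 [286.1 175.6] [ 0.436 -0.193  0.042]
[268.4, 156.8, 307.7, 204.6]
```

View pics/w6.png

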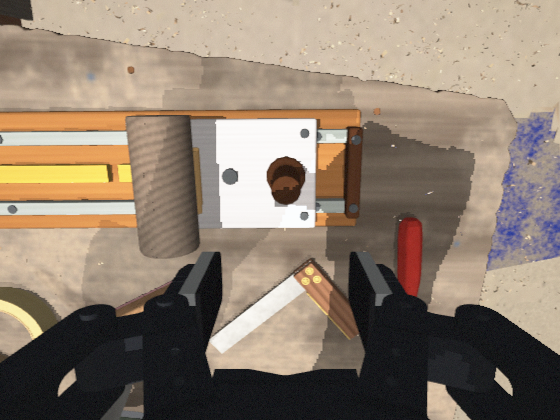

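The knob is at (286,177), centred between the fingers in y. I descend and grip.

```bash
python3 - <<'E'
from h import *
print(atz('wrist',(113,173),.024),atz('wrist',(230,176),.044))
E
python3 -m inch '[[0.006,0,0.04,0,0,0,0.4],[0,0,0.04,0,0,0,0.4],[0,0,0.04,0,0,0,0.4],[0,0,0.025,0,0,0,0.4],[0,0,0.013,0,0,0,0.4]]' 60
python3 -m inch '[[0,0,0,0,0,0,0.6],[0,0,0,0,0,0,0.8],[0,0,0,0,0,0,1],[0,0,0,0,0,0,1],[0,0,0,0,0,0,1]]'
```

```text
[ 0.43014083 -0.03546103  0.024     ] [ 0.43428544 -0.14506908  0.044     ]
clock: 11.2
position: [0.4348, -0.1923, 0.0593]
tool_rot: [-3.14, 0.002, 0.027]
force: [1.4, -0.1, 0.8]
grip_width: 0.0512
finger_force: 0.0
clock: 11.7
position: [0.4358, -0.1935, 0.062]
tool_rot: [3.141, -0.001, 0.026]
force: [-2.5, 2.4, 6.2]
grip_width: 0.0205
finger_force: 60.1
```

```bash
for i in 1; do python3 -m inch '[[0,-0.006,0,0,0,0,1],[0,-0.01,0,0,0,0,1],[0,-0.012,0,0,0,0,1],[0,-0.012,0,0,0,0,1],[0,-0.012,0,0,0,0,1]]' 60
python3 -m inch '[[0,-0.012,0,0,0,0,1],[0,-0.012,0,0,0,0,1],[0,-0.01,0,0,0,0,1],[0,-0.004,0,0,0,0,1],[0,0,0,0,0,0,1]]'
python3 -m inch '[[0,0,0,0,0,0,1],[0,0,0,0,0,0,1]]'; done
```

```text
clock: 12.2
position: [0.4343, -0.1424, 0.0619]
tool_rot: [3.14, -0.001, 0.024]
force: [-3.4, -9.4, 8.3]
grip_width: 0.0205
finger_force: 60.6
clock: 12.7
position: [0.433, -0.1028, 0.0619]
tool_rot: [-3.141, 0.0, 0.026]
force: [-6.6, 5.3, 13.1]
grip_width: 0.0205
finger_force: 61.1
clock: 12.9
position: [0.433, -0.1028, 0.0619]
tool_rot: [-3.141, 0.0, 0.026]
force: [-7.3, 5.7, 15.4]
grip_width: 0.0203
finger_force: 61.2
```

```bash
python3 -m inch '[[-0.001,0,-0.002,0,0,0,1],[0,0,0,0,0,0,1]]' 60
for i in 1; do python3 -m inch '[[0,-0.003,0,0,0,0,1],[0,-0.003,0,0,0,0,1],[0,0,0,0,0,0,1]]' | grep -E 'pos|^force'
python3 -m inch '[[0,-0.003,0,0,0,0,1],[0,-0.002,0,0,0,0,1],[0,0,0,0,0,0,1]]' | grep -E 'pos|^force'
python3 -m inch '[[0,-0.002,0,0,0,0,1],[0,0,0,0,0,0,1],[0,0,0,0,0,0,1]]' | grep -E 'pos|^force'; done
```

```text
clock: 13.1
position: [0.4326, -0.1026, 0.0625]
tool_rot: [-3.141, -0.001, 0.027]
force: [9.2, 4.3, -41.1]
grip_width: 0.0202
finger_force: 65.3
position: [0.4324, -0.0966, 0.0625]
force: [9.3, 5.5, -39.6]
position: [0.4323, -0.0919, 0.0625]
force: [9.2, 2.1, -41.0]
position: [0.4322, -0.0909, 0.0625]
force: [9.4, -6.3, -42.1]
```

```bash
python3 -m inch '[[-0.0005,0,0.0014,0,0,0,1],[0,0,0,0,0,0,1]]' | grep -E 'pos|^force'
python3 - <<'E'
from h import *
c=calibration('top'); im=grab_frame('top')
for n,z in dict(blank_center=.088,knob=.042).items():
  for l in landmark_of(n,'top')[:1]: print(n,round(l['score'],2),np.round(l['xy'],1),np.round(atz('top',l['xy'],z),3))
grab_frame('scene')
for n,z in dict(blank_center=.088,cradle=.088,knob=.042).items():
  for l in landmark_of(n,'scene')[:1]: print(n,round(l['score'],2),np.round(l['xy'],1),np.round(atz('scene',l['xy'],z),3))
E
```

```text
position: [0.4324, -0.091, 0.0622]
force: [4.8, -5.2, -9.2]
blank_center 0.95 [299.  232.9] [0.425 0.002 0.088]
blank_center 0.87 [261.  231.9] [ 0.432 -0.01   0.088]
cradle 0.88 [262.1 233.2] [ 0.435 -0.015  0.088]
knob 0.66 [259.5 270.5] [ 0.437 -0.093  0.042]
```

```bash
for i in 1; do python3 -m inch '[[0,0.001,0.0003,0,0,0,1],[0,0,0,0,0,0,1]]' | grep -E 'pos|^force'
python3 -m inch '[[0,0.001,0,0,0,0,1],[0,0,0,0,0,0,1]]' | grep -E 'pos|^force'
python3 -m inch '[[0,0.001,0,0,0,0,1],[0,0,0,0,0,0,1]]' | grep -E 'pos|^force'
python3 -m inch '[[0,-0.001,0,0,0,0,1],[0,0,0,0,0,0,1]]' | grep -E 'pos|^force'; done
```

```text
position: [0.4324, -0.0915, 0.062]
force: [3.5, -0.7, 1.8]
position: [0.4324, -0.092, 0.062]
force: [4.5, 4.5, 4.1]
position: [0.4324, -0.0925, 0.062]
force: [4.0, 7.2, 5.2]
position: [0.4324, -0.0922, 0.062]
force: [4.9, 3.6, 4.7]
```

Force resists steeply in both directions (−5 N and +7 N within ±0.5 mm), far above the dry friction, so the ball is in the notch. I centre it and check.

```bash
python3 -m inch '[[0,-0.0007,0,0,0,0,1],[0,0,0,0,0,0,1],[0,0,0,0,0,0,1],[0,0,0,0,0,0,1],[0,0,0,0,0,0,1]]'
python3 - <<'E'
from h import *
im=grab_frame('scene'); a=im[180:310,180:340]
b=grab_frame('top')[170:300,210:370]
save('f',np.hstack([cv2.resize(x,None,fx=2.5,fy=2.5) for x in(a,b)]))
E
```

```text
clock: 15.85
position: [0.4324, -0.0919, 0.062]
tool_rot: [3.141, -0.002, 0.026]
force: [5.2, 0.3, 5.0]
grip_width: 0.02
finger_force: 70.4
```

View pics/f.png

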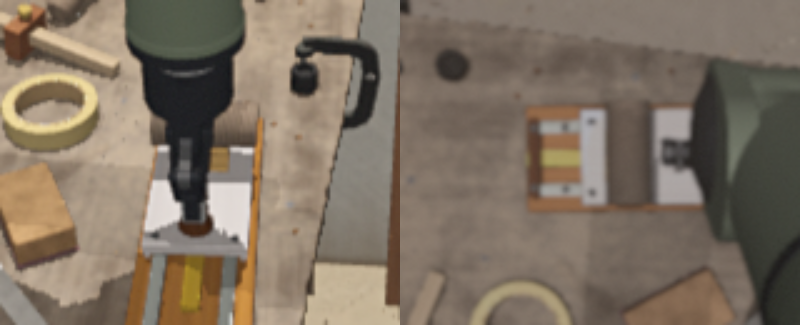

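The final view shows the blank across the cradle with the gripper on the knob behind it, and nothing else moved. The stop is still at (452,65) in the right half.

```bash
python3 -c "from workcell import bot; print(bot.job_done())"
```

```text
the job is handed in; nothing more can be done
None
```

I handed the job in at about 16 s with the blank let go across the V cradle, the carriage at rest and the gripper still holding the knob. I judged the ball to be in the notch from the force, which resisted steeply both ways after about 102 mm of slide; the ball itself could not be seen, and no verdict was returned.

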